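Lever the snap cover off a dosing pump

TASK

The small dosing pump has to be opened for cleaning: slip the blade of the blue pry lever under the front edge of the orange snap cover, through the slot in the sloping deck, and lever the cover up until its catches let go; do not pull the cover out with the fingers while it is still clipped in. Then lay the lever flat on the bench, lift the loosened cover off and lay it in the orange parts tray without dropping it from a height. Leave the white vials and the amber jar standing where they are.

Things in the scene. Friction and masses are not known exactly. Their poses are not given: they have to be found in the camera images.
- pump: Dosing pump, white wedge-shaped housing 104 wide (y), about 115 deep (x), fixed to the bench. Origin: on the bench below the cover's centre; x runs from its front to its back (uphill), z up. The deck slopes up along +x at 20 degrees. The cover lies flush in a compartment of the deck; the plane of the seated cover's underside is 150 mm above the origin. The front face below the deck is set back.
- slot (a point): Middle of the pry slot's front lip (the fulcrum), 126.6 mm above the bench, 52 mm downhill of the cover's centre. Slot 32 wide (y), open in front and, over its first 10 mm, above. Its floor lies 6 mm below the cover's underside, parallel to the deck, then opens into a hollow: a blade may go in 28 mm (up to 40). Turned up some 20 degrees about the lip at that depth it frees the cover.
- cover: Orange snap cover, plate 84 (x, uphill) x 60 (y) x 10 thick, black ribs on top, 90 g. Origin: centre of the plate's underside; z square to it. Two clip legs reach 16 mm below it, 8 mm downhill of centre, 20-25 mm to each side, held by spring balls (about 10 N). Freed, it stays propped with its front edge some 14 mm up; its long sides then stand above the rim there to be gripped across y.
- cover_edge (a point): Middle of the top front (downhill) edge of the cover's plate: 42 mm downhill of its centre, 10 mm above its underside. It rises about 13 mm when the cover lets go.
- lever: Pry lever, 110 g, loose on the bench: blue handle 75 long (x) x 20 wide (y) x 24 high with a black band near the blade, and a flat steel blade. Origin: centre of the handle's underside; x points along the blade, z up as it lies. The blade is 14 wide, 3 thick, at mid-height of the handle (centre 12 mm above the origin) and sticks out 63 mm, from x = 37.5 to x = 100.5.
- lever_tip (a point): Centre of the blade's end, 100.5 mm ahead of the lever's origin and 12 mm above its underside.
- tray: Orange open parts tray, 200 (x) x 180 (y) x 22 high, walls and floor 5 mm thick, fixed on the bench. Origin: centre of its underside.
- vial_a: White square perfume vial 22 x 22 with a gold cap, 94 high, standing; bystander. Origin: centre of its foot.
- vial_b: Another such vial, bystander.
- vial_c: Another such vial, bystander.
- jar: Amber glass jar with gold lid, 60 across, 85 high, standing; bystander. Origin: centre of its foot.
Mind the look-alikes: they are no part of the job. Of the things like the cover, leave any that is green or turquoise; of the rest the larger one is meant.

How it is judged:
By the outcome, as a careful person would: the job done as asked, in the order asked, and still so for the second after the job is handed in, with the robot touching nothing.
It also fails if it takes over 66 s, if anything falls off the work surface, if the arm or the gripper's body presses on something with over 40 N, if the wrist force passes 120 N, or if a joint passes its speed limit or range.

ROBOT

A 6-joint arm with a two-finger parallel gripper is mounted at the origin on the work surface. World frame = base frame: x ahead of the robot, y to its left, z up, the work surface at z = 0. Lengths are in mm, angles in rad, forces in N, time in s.
With the tool pointing down it reaches from about 350 to 850 mm from the base axis. Payload 8.1 kg.
Tool frame: the origin (TCP) lies midway between the tips of the shut fingers; the grasp point (between the pads) lies ctrl.grip_depth behind it (ctrl.grip_depth is the distance from the TCP to the grasp point, in mm); z points along the fingers, y is the line along which they close (so a half turn about z gives the same grasp; the last joint's range is limited). The gripper opens to 93 mm and grips with 3 to 60 N. Pads are 15 mm wide; open, the fingers measure 128 mm over their backs; the gripper's body (75 mm by 188 mm) begins 65 mm behind the grasp point.
Start: joints at [1.049, 0.13, 1.488, -0, 1.523, -0.085], TCP at [253.805, 543.68, 218.635] pointing down, gripper open.
Joint ranges: [-2.96, 2.96], [-0.89, 2.26], [0.02, 2.5], [-1.34, 4.48], [0, 2.73], [-2.66, 2.66]. Speed limits (rad/s): [2.39, 2.39, 2.79, 3.14, 3.14, 3.14].

INTERFACE

Orientations are given as a rotation vector (axis times angle).
In Python, from workcell import ctrl gives the robot as it stands.
- The arm moves only by the tool jog_arm, never from a script. Its argument "targets" is a list of rows, each a list of 7 numbers: the turn, a rotation vector about the tool's x, y, z each as a share of 5 degrees, from -1 to 1, then the shift along the tool's x, y, z each as a share of 25 mm, from -1 to 1, then the opening, from 0 (shut) to 1 (fully open). In form: [[wx, wy, wz, tx, ty, tz, gripper], ...]. A call has 1 to 10 rows; each row shifts and turns the commanded pose from where the row before left it, along the tool's axes as they then stand; what a row does not reach is not made up. A row lasts 1/8 s, in which the tool goes at most 62.5 mm and 10.7 degrees, less where a joint would pass 70% of its speed; a pose out of reach is approached as far as the arm can. A call with a number of a shift or a turn outside -1 to 1 is refused whole. A call with a gripper value outside its range is refused whole. The fingers move at their own pace and stop on an object; "squeeze" is the grip in N (left out, the last holds). Time passes only in rows, so rows that do not move let the fingers close. It gives the time, the measured TCP pose, the force, the opening and the grip force at its end, in the units of the state.
- ctrl.get_state(): the state, without advancing time (a new reading comes with each control period).
- ctrl.snapshot(name): name is "scene" or "top" or "wrist"; returns a dict with "pixels" (384x512x3 uint8, red, green, blue), "range_z" (384x512 float32, mm along the optical axis (not along the pixel's ray), 0 where there is no reading), "fovy" (degrees; the focal length in pixels is half the picture's height over the tangent of half this angle, whatever the lens; pixels are square), "cx", "cy" (the principal point, pixels), "k1" (the pictures are not rectified: a ray, as slopes to the right and down, at radius r is drawn at 1 + k1 r^2 times it, then the intrinsics apply), "rvec" (rotation vector, rad) and "tvec" (3), from world to camera coordinates, as OpenCV has them; the wrist camera has in their place "T_tool_cam" (4x4, takes a point from camera to tool coordinates, whose origin is the TCP and whose axes are the flange's). Camera axes: x right, y down, z forward; pixel columns grow to the right and rows downward; lengths in mm; the calibration is good to about 2 mm. A picture is of the moment at which its call begins: read the wrist's pose just before it.
- ctrl.sign_off(): hands the job in; it is judged then, once.
The state is a dict: "clock": time; "qpos": joint angles; "dq": joint speeds; "effort": joint torques, N m; "ee_pos": TCP position; "tool_rot": TCP orientation; "force": force on the tool from outside, world axes, zero at the start; "ft_torque": the same for the moment, N m; "opening": opening from 0.0 (shut) to 1.0 (fully open); "grip_force": force on a finger pad.
Only numpy, scipy, OpenCV 4.12 (cv2) and the standard library are available. Lean on these libraries where they do the work, as an engineer would, in place of code of your own. Each camera call takes 0.05 s, during which the arm holds its last target. There are 200 camera calls.

## Working session

There is one attempt and no reset: what is moved stays moved. The work goes in short steps, Python scripts to look and compute and a tool call to move; the robot and the scene stay as the last step left them, time stands still between calls to the robot, and variables do not carry over. Pictures are saved under pics/ and viewed, at most 10 in all, crops included, and the job is handed in when it is done.

Besides the shell and the picture viewer there is one more tool, called after "Emit:" as name([rows], argument=value, ...), one row to a line, values as JSON. jog_arm: Moves the arm, as the interface text tells. Its arguments: {"type":"object","properties":{"targets":{"type":"array","items":{"type":"array","items":{"type":"number"}}},"squeeze":{"type":"number"}},"required":["targets"]}

```bash
ls; mkdir -p pics; cat > h.py <<'E'
import numpy as np, cv2, pickle
from scipy.spatial.transform import Rotation as R
from workcell import ctrl
def snap(n,f):
    s=ctrl.get_state(); d=ctrl.snapshot(n); d['state']=s
    pickle.dump(d,open(f'pics/{f}.pkl','wb'))
    cv2.imwrite(f'pics/{f}.png',d['pixels'][:,:,::-1]); return d
def load(f): return pickle.load(open(f'pics/{f}.pkl','rb'))
def cam(d):
    if 'rvec' in d and d.get('rvec') is not None:
        Rw=R.from_rotvec(np.ravel(d['rvec'])).as_matrix(); t=np.ravel(d['tvec'])
        return Rw.T, -Rw.T@t
    T=np.array(d['T_tool_cam']); s=d['state']; Rt=R.from_rotvec(s['tool_rot']).as_matrix()
    return Rt@T[:3,:3], Rt@T[:3,3]+np.array(s['ee_pos'])
def ray(d,u,v):
    f=192/np.tan(np.radians(d['fovy'])/2)
    x=(np.asarray(u,float)-d['cx'])/f; y=(np.asarray(v,float)-d['cy'])/f
    a,b=x.copy(),y.copy()
    for _ in range(20):
        k=1+d['k1']*(a*a+b*b); a,b=x/k,y/k
    return np.stack([a,b,np.ones_like(a)],-1)
def cloud(d):
    v,u=np.mgrid[:384,:512]; r=ray(d,u,v)*d['range_z'][...,None]
    A,c=cam(d); return r@A.T+c
def atz(d,u,v,z):
    A,c=cam(d); r=A@ray(d,u,v); return c+r*(z-c[2])/r[2]
def proj(d,p):
    A,c=cam(d); q=(np.atleast_2d(p)-c)@A; a=q[:,:2]/q[:,2:]; 
    f=192/np.tan(np.radians(d['fovy'])/2); a=a*(1+d['k1']*(a**2).sum(1,keepdims=True))
    return a*f+[d['cx'],d['cy']]
E
python3 - <<'E'
from h import *
a=snap('scene','s0');b=snap('top','t0');
print(ctrl.grip_depth,ctrl.get_state())
im=np.hstack([a['pixels'],b['pixels']])[:,:,::-1]
for n in('s0','t0'):
    i=cv2.imread(f'pics/{n}.png'); cv2.imwrite(f'pics/{n}b.png',cv2.resize(i,(800,600),interpolation=cv2.INTER_CUBIC))
E
```

```text
pics
18.8 {'clock': 0.1, 'qpos': array([ 1.04861402e+00,  1.31072371e-01,  1.48915048e+00,  1.50218036e-06,
        1.52301380e+00, -8.54018493e-02]), 'dq': array([-0.00045218, -0.00178525, -0.00285578, -0.0001777 , -0.00057749,
       -0.0011708 ]), 'effort': array([ 1.13853137e-03, -5.61340463e+01, -4.93094945e+01,  7.70147564e-02,
        2.91039952e-02, -8.91208430e-06]), 'ee_pos': array([253.54008228, 543.23745427, 217.71120952]), 'tool_rot': array([-6.80545378e-01, -3.06648946e+00,  2.46303728e-03]), 'force': array([ 0.04269141, -0.43429597,  0.55650132]), 'ft_torque': array([-0.03331411, -0.03976761, -0.01910723]), 'grip_force': 0.0, 'opening': 1.0011573912602814}
```

View pics/s0b.png

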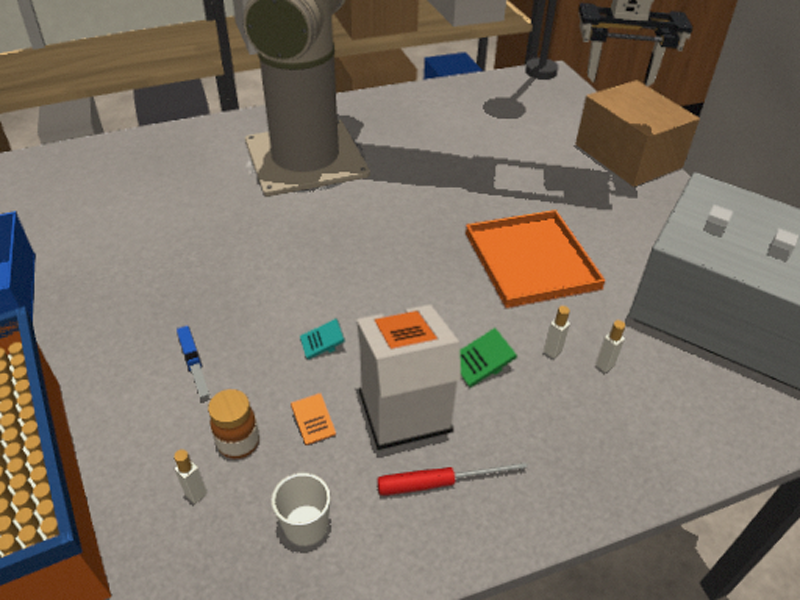

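View pics/t0b.png

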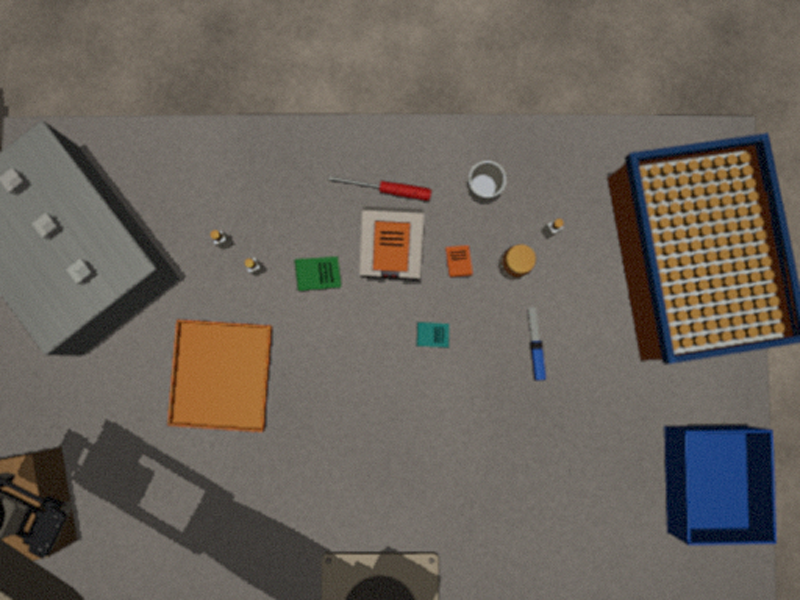

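The pump at (392,245) in the top view has the seated orange cover. The candidates like the cover are:
- green at (318,273)
- turquoise at (432,334)
- small orange, loose, at (458,261)
- larger orange in the pump at (391,246)

The one in the pump is meant: it is not green or turquoise, and it is the larger orange one. The lever is at (537,345) with its blade away from the robot, and the tray is at (220,375). The red screwdriver is a decoy.

```bash
python3 - <<'E'
from h import *
d=load('t0'); P=cloud(d); im=d['pixels']; hsv=cv2.cvtColor(im,cv2.COLOR_RGB2HSV)
s=512/800
def at(n,x,y): print(n,P[int(y*s),int(x*s)].round(1))
for n,x,y in [('cover',378,250),('vialA',219,236),('vialB',253,263),('jar',520,260),('vialC',557,226),('tray',220,375),('handle',538,362),('blade',533,320)]: at(n,x,y)
def blob(n,lo,hi,box):
    m=cv2.inRange(hsv,np.array(lo),np.array(hi)); k=np.zeros_like(m); x0,y0,x1,y1=[int(q*s) for q in box]; k[y0:y1,x0:x1]=1; m=m*k
    v,u=np.nonzero(m); q=P[v,u]; q=q[d['range_z'][v,u]>0]
    r=cv2.minAreaRect(q[:,:2].astype(np.float32)); print(n,len(q),'mean',q.mean(0).round(1),'rect',np.round(r[0],1),np.round(r[1],1),round(r[2],1)); return q
q=blob('cover',(3,150,80),(18,255,255),(350,200,430,290))
c=q.mean(0);u,sv,vt=np.linalg.svd(q-c);print('n',vt[2],sv)
blob('tray',(3,150,80),(20,255,255),(150,300,290,450))
blob('handle',(100,150,50),(125,255,255),(515,330,560,390))
# housing outline
x0,y0,x1,y1=[int(t*s) for t in(350,195,435,290)]
q=P[y0:y1,x0:x1].reshape(-1,3); q=q[q[:,2]>100]; r=cv2.minAreaRect(q[:,:2].astype(np.float32)); print('house',r, q.min(0),q.max(0))
A,c=cam(d);print('cam',c)
crop=im[int(190*s):int(400*s),int(340*s):int(580*s)][:,:,::-1]
cv2.imwrite('pics/c1.png',cv2.resize(crop,None,fx=5,fy=4.4,interpolation=cv2.INTER_CUBIC)[:600,:800])
print(crop.shape)
E
```

```text
cover [651.    2.6 159.2]
vialA [688.1 289.4  88.9]
vialB [637.8 226.8 100.7]
jar [ 645.4 -254.    85.5]
vialC [ 706.8 -321.4   95.1]
tray [436.2 302.3  11. ]
handle [ 462.1 -296.9   27.1]
blade [ 542.  -292.1   14.3]
cover 646 mean [658.1 -21.4 160.1] rect [657.5 -21.5] [57.2 79.2] 87.2
n [-0.34440116  0.01137583  0.93875366] [613.40525635 424.15368931  59.95918966]
tray 4112 mean [436.3 301.6   6.8] rect [437.2 299.1] [180.  197.7] 86.3
handle 121 mean [ 457.3 -298.1   24.4] rect [ 457.8 -298.2] [57.1 17.2] 5.9
house ((595.895751953125, -18.967308044433594), (103.73627471923828, 275.0607604980469), 86.89862060546875) [458.53866382 -76.98707481 113.14291285] [ 733.39780197   29.82540411 1387.3347549 ]
cam [ 458.53866382  -12.0447117  1387.3347549 ]
(135, 154, 3)
```

View pics/c1.png

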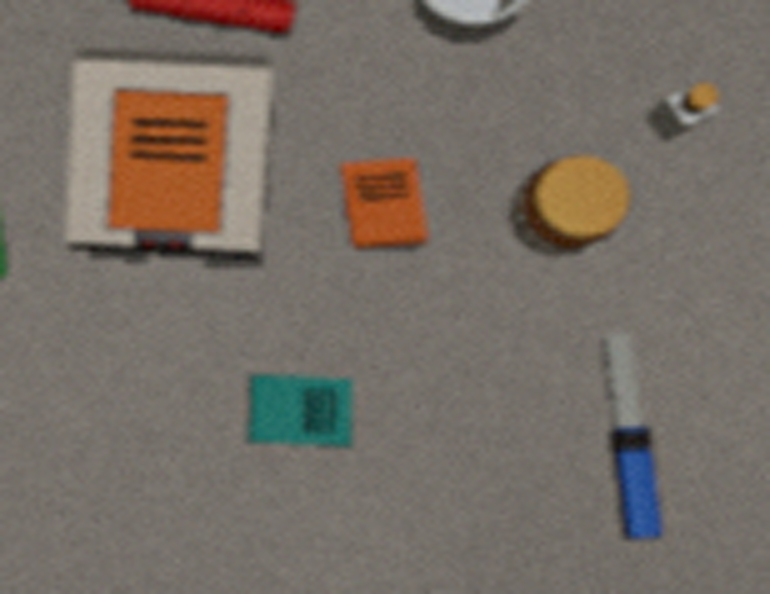

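The crop confirms it: the seated cover is at (168,160) with the pry slot at (165,240), and the loose orange plate at (385,200) is clearly smaller. The lever runs from its tip (617,335) to its tail (643,537). I'll move over the lever.

Emit:
jog_arm([
  [0,0,-1,0,-1,0,1],
  [0,0,-1,0,-1,0,1],
  [0,0,-1,0,-1,0,1],
  [0,0,-1,0,-1,0,1],
  [0,0,-1,0,-1,0,1],
  [0,0,-1,0,-1,0,1],
  [0,0,-0.2,-0.2,-1,0,1],
  [0,0,0,-0.2,-1,0,1],
  [0,0,0,-0.2,-1,0,1],
  [0,0,0,-0.2,-1,0,1],
])

```text
clock: 1.35
ee_pos: [251.4, 300.4, 218.2]
tool_rot: [0.164, -3.137, 0.001]
force: [2.0, 0.3, 0.1]
opening: 1.002
grip_force: 0.0
```

Emit:
jog_arm([
  [0,0,0,-0.2,-1,0,1],
  [0,0,0,-0.2,-1,0,1],
  [0,0,0,-0.2,-1,0,1],
  [0,0,0,-0.2,-1,0,1],
  [0,0,0,-0.2,-1,0,1],
  [0,0,0,-0.2,-1,0,1],
  [0,0,0,-0.2,-1,0,1],
  [0,0,0,-0.2,-1,0,1],
  [0,0,0,-0.2,-1,0,1],
  [0,0,0,-0.2,-1,0,1],
])

```text
clock: 2.6
ee_pos: [327.2, 57.1, 218.3]
tool_rot: [0.164, -3.137, -0.0]
force: [-0.8, 0.8, -0.2]
opening: 1.0
grip_force: 0.0
```

Emit:
jog_arm([
  [0,0,0,-0.2,-1,0,1],
  [0,0,0,-0.2,-1,0,1],
  [0,0,0,-0.2,-1,0,1],
  [0,0,0,-0.2,-1,0,1],
  [0,0,0,-0.2,-1,0,1],
  [0,0,0,-0.2,-1,0,1],
  [0,0,0,-0.2,-1,0,1],
  [0,0,0,-0.2,-1,0,1],
])

```text
clock: 3.6
ee_pos: [387.8, -137.6, 218.3]
tool_rot: [0.163, -3.137, -0.001]
force: [-0.5, -0.1, -0.3]
opening: 0.998
grip_force: 0.0
```

```bash
cat >> h.py <<'E'
def frame(xdir,zdir):  # tool rot from x and z
    z=np.array(zdir)/np.linalg.norm(zdir); x=np.array(xdir)-np.dot(xdir,z)*z; x/=np.linalg.norm(x)
    return np.stack([x,np.cross(z,x),z],1)
def delta(p,Rt,s=None):
    s=s or ctrl.get_state(); R0=R.from_rotvec(s['tool_rot']).as_matrix()
    w=R.from_matrix(R0.T@Rt).as_rotvec(degrees=True)/5
    print('rot units',w.round(2),'shift start-frame',(R0.T@(np.array(p)-s['ee_pos'])/25).round(3),'end-frame',(Rt.T@(np.array(p)-s['ee_pos'])/25).round(3))
def st():
    s=ctrl.get_state(); R0=R.from_rotvec(s['tool_rot']).as_matrix()
    print('t',round(s['clock'],2),'p',np.round(s['ee_pos'],1),'x',R0[:,0].round(3),'z',R0[:,2].round(3),'F',np.round(s['force'],1),'op',round(s['opening'],3),'g',round(s['grip_force'],1),'q',np.round(s['qpos'],2))
E
python3 - <<'E'
from h import *
st(); d=snap('wrist','w0'); P=cloud(d); hsv=cv2.cvtColor(d['pixels'],cv2.COLOR_RGB2HSV)
m=cv2.inRange(hsv,np.array((100,130,40)),np.array((125,255,255))); n,l,S,C=cv2.connectedComponentsWithStats(m)
i=1+np.argmax(S[1:,4]); v,u=np.nonzero(l==i); q=P[v,u]; print(S[i],C[i],q.mean(0))
q=q[q[:,2]>20]; print(cv2.minAreaRect(q[:,:2].astype(np.float32)),np.median(q[:,2]))
cv2.imwrite('pics/w0b.png',cv2.resize(d['pixels'][:,:,::-1],(800,600)))
E
```

```text
t 3.6 p [ 387.8 -137.6  218.3] x [-0.995 -0.104  0.   ] z [-0.  0. -1.] F [-0.5 -0.1 -0.3] op 0.998 g 0.0 q [-0.47 -0.4   1.97  0.    1.57 -2.14]
[111 184  25  50 999] [122.93893894 208.27827828] [ 454.63613263 -294.79657717   21.30928393]
((384.6190185546875, -240.4835205078125), (52.99259948730469, 240.14898681640625), 52.10011291503906) 22.694885933128546
```

View pics/w0b.png

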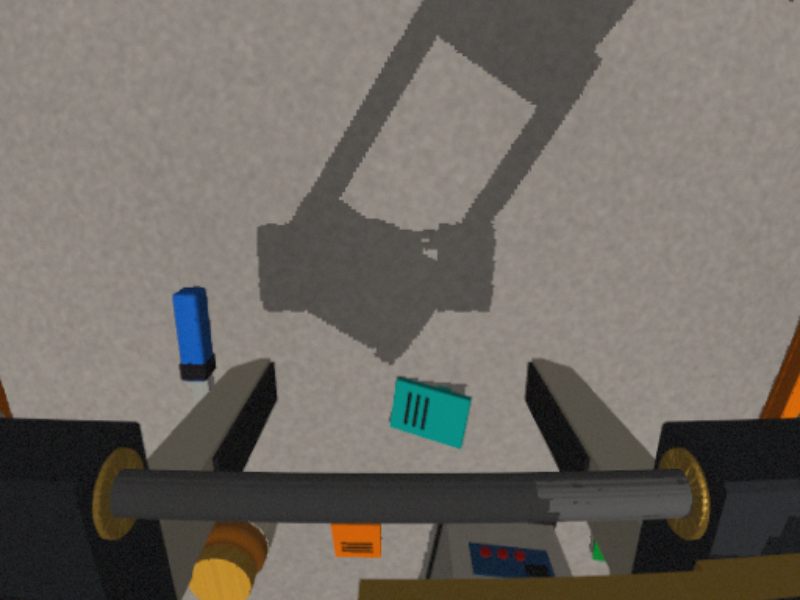

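The wrist view shows the lever at (192,330), with its band at (197,370) and the blade pointing down the picture. I'll go above it and measure again.

Emit:
jog_arm([
  [0,0,0,-0.34,-0.95,0.4,1],
  [0,0,0,-0.34,-0.95,0.4,1],
  [0,0,0,-0.34,-0.95,0.4,1],
  [0,0,0,-0.34,-0.95,0.4,1],
  [0,0,0,-0.34,-0.95,0.4,1],
  [0,0,0,-0.34,-0.95,0.4,1],
  [0,0,0,-0.34,-0.95,0.4,1],
  [0,0,0,0,0,0,0.6],
  [0,0,0,0,0,0,0.6],
])

```text
clock: 4.78
ee_pos: [464.0, -295.2, 148.5]
tool_rot: [0.164, -3.137, -0.001]
force: [-0.4, 0.6, 1.0]
opening: 0.836
grip_force: 0.0
```

```bash
python3 - <<'E'
from h import *
st(); d=snap('wrist','w1'); hsv=cv2.cvtColor(d['pixels'],cv2.COLOR_RGB2HSV); P=cloud(d)
m=cv2.inRange(hsv,np.array((100,130,40)),np.array((125,255,255))); n,l,S,C=cv2.connectedComponentsWithStats(m)
for i in np.argsort(-S[1:,4])[:3]+1:
    v,u=np.nonzero(l==i); q=P[v,u]; print(S[i],q.mean(0).round(1),np.percentile(q[:,2],[5,50,95]).round(1))
    q=q[abs(q[:,2]-23.5)<3]
    if len(q)>50:print(len(q),cv2.minAreaRect(q[:,:2].astype(np.float32)))
cv2.imwrite('pics/w1b.png',cv2.resize(d['pixels'][:,:,::-1],(800,600)))
E
```

```text
t 4.78 p [ 464.  -295.2  148.5] x [-0.995 -0.104  0.001] z [-0.001  0.001 -1.   ] F [-0.4  0.6  1. ] op 0.836 g 0.0 q [-0.66  0.04  1.71  0.    1.39 -2.34]
[ 243  145   21   63 1257] [ 455.6 -298.9   24.2] [20.8 22.6 24. ]
1193 ((457.55963134765625, -298.5057373046875), (58.813419342041016, 18.695192337036133), 5.323051929473877)
[  0   0  15  29 429] [ 328.7 -539.9    8.8] [ 0.2  8.6 17.7]
[259 220   1   1   1] [ 499.4 -288.1   22.9] [22.9 22.9 22.9]
```

View pics/w1b.png

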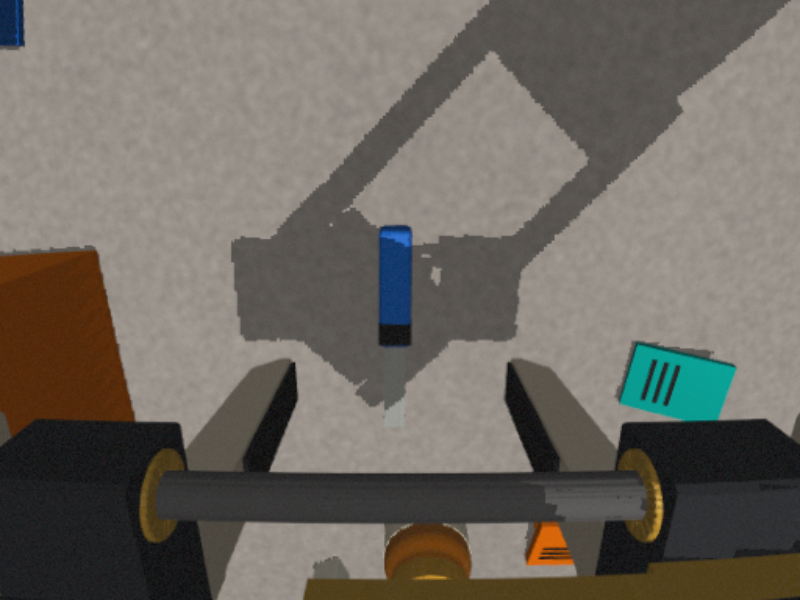

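The lever is centred between the fingers: handle from (395,228) to the band at (395,335), blade end at (395,425). I'll go down and grip.

Emit:
jog_arm([
  [0,0,0,-0.06,-0.1,1,0.5],
  [0,0,0,0,0,1,0.5],
  [0,0,0,0,0,1,0.5],
  [0,0,0,0,0,1,0.5],
  [0,0,0,0,0,1,0.5],
  [0,0,0,0,0,0.5,0.5],
  [0,0,0,0,0,0.3,0.5],
  [0,0,0,0,0,0,0],
  [0,0,0,0,0,0,0],
  [0,0,0,0,0,0,0],
], squeeze=50)

```text
clock: 6.08
ee_pos: [466.6, -298.8, 4.5]
tool_rot: [-0.164, 3.136, -0.001]
force: [0.3, -0.9, -0.1]
opening: 0.227
grip_force: 0.0
```

Emit:
jog_arm([
  [0,0,0,0,0,0,0],
  [0,0,0,0,0,0,0],
  [0,0,0,0,0,0,0],
])

```text
clock: 6.45
ee_pos: [466.6, -298.7, 4.5]
tool_rot: [-0.164, 3.136, -0.001]
force: [0.1, 0.3, 6.1]
opening: 0.209
grip_force: 50.0
```

```bash
python3 - <<'E'
from h import *
st()
E
```

```text
t 6.45 p [ 466.6 -298.7    4.5] x [-0.995 -0.104 -0.001] z [ 0.001 -0.001 -1.   ] F [0.1 0.3 6.1] op 0.209 g 50.0 q [-0.66  0.22  1.8   0.    1.12 -2.34]
```

```bash
cat >> h.py <<'E'
TIP=np.array([-99.5,0,-7.5]); 
def lev(pitch,yaw=-3):
    a,b=np.radians(pitch),np.radians(yaw); x=np.array([np.cos(a)*np.cos(b),np.cos(a)*np.sin(b),np.sin(a)])
    z=np.array([np.sin(a)*np.cos(b),np.sin(a)*np.sin(b),-np.cos(a)]); return frame(-x,z)
YAW=-3; PO=np.array([661.,-21.5,0])
def pump(p):
    return PO+R.from_euler('z',YAW,degrees=True).apply(p)
def deck(d,up,y=0): # d uphill from lip along floor, up normal above slot floor
    c,s=np.cos(np.radians(20)),np.sin(np.radians(20))
    return pump([-46.8+d*c-up*s,y,126.6+d*s+up*c])
E
python3 - <<'E'
from h import *
Rt=lev(20); delta(deck(-40,20)-Rt@TIP,Rt); print(deck(0,0),deck(-40,20)-Rt@TIP)
d=load('t0')
for p in [(250.6,176)]: print(atz(d,*p,128))
for y in(-16,0,16): print(y,proj(d,deck(0,0,y)).round(1),proj(d,deck(10,6,y)).round(1))
# crop scene/top around slot
s=load('s0')
c=d['pixels'][125:185,220:285]; cv2.imwrite('pics/c2.png',cv2.resize(c[:,:,::-1],None,fx=9,fy=9,interpolation=cv2.INTER_CUBIC))
E
```

```text
rot units [ 0.3  -3.98  1.78] shift start-frame [-1.693 11.353 -3.456] end-frame [-1.084 11.481 -3.274]
[614.26413777 -19.05067725 126.6       ] [479.08727481 -11.96635805  90.63434777]
[611.76612928 -23.19114451 128.        ]
-16 [[254.9 175.5]] [[255.1 172.4]]
0 [[249.1 175.2]] [[249.2 172.1]]
16 [[243.2 174.9]] [[243.3 171.8]]
```

View pics/c2.png

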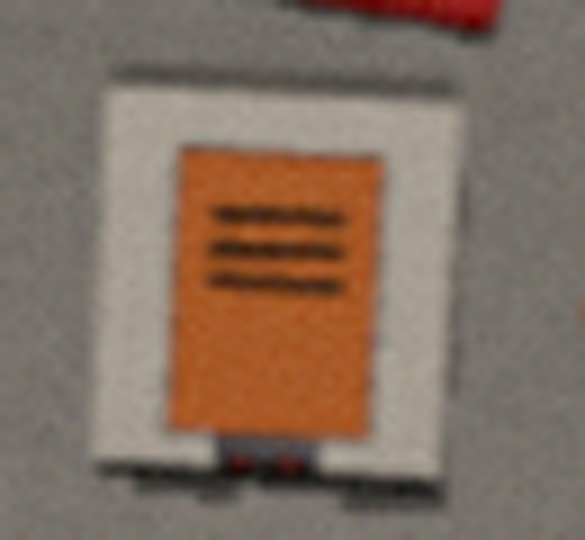

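Emit:
jog_arm([
  [0,0,0,0,0,-1,0],
  [0,0,0,0,0,-1,0],
  [0,0,0,0,0,-1,0],
  [0,0,0,0,0,-1,0],
  [0,0,0,0,0,-1,0],
])

```text
clock: 7.08
ee_pos: [465.7, -298.0, 129.0]
tool_rot: [0.164, -3.137, -0.001]
force: [-0.5, -0.4, -1.3]
opening: 0.215
grip_force: 50.0
```

The slot centre is at about (267,455) in the crop, and the cover corners are (180,148), (383,155), (370,437) and (168,430). I'll fit the pump pose to those while moving on.

Emit:
jog_arm([
  [0.03,-0.4,0.18,0,1,0,0],
  [0.03,-0.4,0.18,0,1,0,0],
  [0.03,-0.4,0.18,0,1,0,0],
  [0.03,-0.4,0.18,0,1,0,0],
  [0.03,-0.4,0.18,0,1,0,0],
  [0.03,-0.4,0.18,0,1,0,0],
  [0.03,-0.4,0.18,0,1,0,0],
  [0.03,-0.4,0.18,0,1,0,0],
  [0.03,-0.4,0.18,0,1,0,0],
  [0.03,-0.4,0.18,0,1,0,0],
])

```text
clock: 8.32
ee_pos: [457.4, -47.9, 127.2]
tool_rot: [0.077, 2.79, -0.011]
force: [0.5, 0.6, -1.3]
opening: 0.213
grip_force: 50.0
```

```bash
python3 - <<'E'
from h import *
from scipy.optimize import least_squares
d=load('t0'); s=load('s0')
c,sn=np.cos(np.radians(20)),np.sin(np.radians(20))
def model(q):
    L=np.array([[x*c-10*sn,y,150+x*sn+10*c] for x,y in [(42,30),(42,-30),(-42,-30),(-42,30)]])
    return R.from_euler('z',q[2]).apply(L)+[q[0],q[1],0]
ob=np.array([(180,148),(383,155),(370,437),(168,430)])/9-0.5+0.0+[220,125]
obs=np.array([(438,338),(390,347),(375,317),(420,311)])*0.64-0.2
f1=lambda q:(proj(d,model(q))-ob).ravel()
for n,f in(('top',f1),):
    r=least_squares(f,[661,-21,-.05]); print(n,r.x[:2].round(1),np.degrees(r.x[2]).round(1),r.fun.round(1))
print('scene pred',(proj(s,model(r.x))/0.64).round(0))
st(); Rt=lev(20); delta(deck(-40,20)-Rt@TIP,Rt)
w=snap('wrist','w2'); k=snap('scene','s2')
cv2.imwrite('pics/w2b.png',np.hstack([cv2.resize(w['pixels'][:,:,::-1],(400,300)),cv2.resize(k['pixels'][180:300,180:340][:,:,::-1],(400,300),interpolation=cv2.INTER_CUBIC)]))
E
```

```text
top [662.1 -21.7] -2.4 [-0.1  0.1 -0.   0.3 -0.  -0.1  0.1 -0.2]
scene pred [[436. 339.]
 [389. 349.]
 [372. 320.]
 [415. 311.]]
t 8.32 p [457.4 -47.9 127.2] x [-0.938  0.052 -0.343] z [ 0.343 -0.017 -0.939] F [ 0.5  0.6 -1.3] op 0.213 g 50.0 q [-0.28 -0.61  2.32  0.09  1.09 -1.82]
rot units [ 0.01  0.01 -0.04] shift start-frame [-0.235  1.482  1.647] end-frame [-0.242  1.482  1.645]
```

View pics/w2b.png

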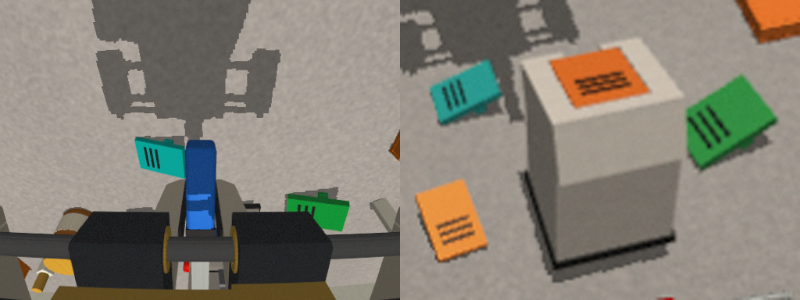

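The left picture shows the lever held straight: handle from (200,140) to (200,225), blade going on below. On the right the pump is untouched, with its cover at (600,70). The top-view fit is good: (662,-21.7), yaw -2.4°.

```bash
sed -i 's/^YAW=.*/YAW=-2.5; PO=np.array([662.,-21.7,0])/; s/yaw=-3)/yaw=-2.5)/' h.py; python3 - <<'E'
from h import *
d=load('w2'); hsv=cv2.cvtColor(d['pixels'],cv2.COLOR_RGB2HSV); P=cloud(d); s=d['state']
T=(P-s['ee_pos'])@R.from_rotvec(s['tool_rot']).as_matrix()
m=cv2.inRange(hsv,np.array((100,130,40)),np.array((125,255,255))); n,l,S,C=cv2.connectedComponentsWithStats(m)
i=1+np.argmax(S[1:,4]); q=T[l==i]; print(len(q),np.percentile(q,[1,5,50,95,99],axis=0).round(1))
q=q[q[:,2]<-14]; print(np.percentile(q,[1,50,99],axis=0).round(1), np.polyfit(q[:,0],q[:,2],1),np.polyfit(q[:,0],q[:,1],1))
Rt=lev(20)
for a in((-15,8),(4,6),): delta(deck(*a)-Rt@TIP,Rt)
print(deck(0,0))
E
```

```text
4308 [[-19.1  -9.2 -20. ]
 [-16.1  -8.2 -19.4]
 [ 14.5   0.4 -18.3]
 [ 38.6   9.1 -10.2]
 [ 38.9  10.   -0.8]]
[[-19.2  -9.1 -20. ]
 [ 12.5   0.4 -18.4]
 [ 38.7  10.1 -15.2]] [ -0.12067045 -17.4032421 ] [-0.00053938  0.48916815]
rot units [-0.01  0.   -0.1 ] shift start-frame [-1.306  1.374  2.131] end-frame [-1.319  1.361  2.132]
rot units [-0.01  0.   -0.1 ] shift start-frame [-2.066  1.381  2.211] end-frame [-2.079  1.361  2.212]
[615.24454323 -19.65861267 126.6       ]
```

```bash
python3 - <<'E'
from h import *
d=load('w2'); hsv=cv2.cvtColor(d['pixels'],cv2.COLOR_RGB2HSV); P=cloud(d); s=d['state']
T=(P-s['ee_pos'])@R.from_rotvec(s['tool_rot']).as_matrix()
m=cv2.inRange(hsv,np.array((95,100,30)),np.array((125,255,255))); n,l,S,C=cv2.connectedComponentsWithStats(m)
i=1+np.argmax(S[1:,4]); q=T[l==i]; q=q[abs(q[:,1])<7]
for a in range(-20,41,5):
    b=q[(q[:,0]>=a)&(q[:,0]<a+5)]
    if len(b): print(a+2.5,len(b),np.percentile(b[:,2],[5,50,95]).round(1))
# grey blade pixels: low-sat, in tool region
b=T[(abs(T[...,1])<7)&(T[...,0]<-45)&(T[...,0]>-110)&(abs(T[...,2]+9)<15)]; 
for a in range(-110,-40,10):
    c=b[(b[:,0]>=a)&(b[:,0]<a+10)]
    if len(c): print('blade',a+5,len(c),np.percentile(c[:,2],[5,50,95]).round(1))
E
```

```text
-17.5 201 [-19.3 -18.4 -17.4]
-12.5 206 [-19.3 -18.5 -17.7]
-7.5 214 [-19.4 -18.6 -17.7]
-2.5 230 [-19.4 -18.5 -17.6]
2.5 219 [-19.5 -18.6 -17.6]
7.5 245 [-19.5 -18.6 -17.7]
12.5 245 [-19.6 -18.6 -17.8]
17.5 252 [-19.6 -18.6 -17.7]
22.5 266 [-19.6 -18.6 -17.6]
27.5 268 [-19.4 -18.6 -17.7]
32.5 277 [-19.6 -18.6 -17.6]
37.5 521 [-19.  -15.4   0.6]
blade -85 162 [-8.9 -8.  -7.1]
blade -75 263 [-8.9 -8.  -7.2]
blade -65 274 [-8.8 -8.1 -7.2]
blade -55 90 [-9.1 -8.1 -7.2]
```

Emit:
jog_arm([
  [0,0,-0.1,-0.2,0.5,0.7,0],
  [0,0,0,-0.4,0.45,0.7,0],
  [0,0,0,-0.4,0.42,0.7,0],
  [0,0,0,-0.3,0,0,0],
  [0,0,0,0,0,0,0],
])

```text
clock: 9.05
ee_pos: [508.5, -17.5, 90.2]
tool_rot: [0.063, 2.791, -0.014]
force: [-0.0, -0.7, -1.2]
opening: 0.208
grip_force: 50.0
```

```bash
python3 - <<'E'
from h import *
st(); Rt=lev(20)
for a in((4,6),(4,1.5)): delta(deck(*a)-Rt@TIP,Rt)
d=snap('wrist','w3'); P=cloud(d); s=d['state']
cv2.imwrite('pics/w3b.png',cv2.resize(d['pixels'][230:384,150:362][:,:,::-1],(800,580),interpolation=cv2.INTER_CUBIC))
E
```

```text
t 9.05 p [508.5 -17.5  90.2] x [-0.939  0.042 -0.343] z [ 0.342 -0.017 -0.939] F [-0.  -0.7 -1.2] op 0.208 g 50.0 q [-0.16 -0.38  2.24  0.05  0.94 -1.71]
rot units [-0.03  0.01 -0.02] shift start-frame [-0.692  0.102  0.151] end-frame [-0.692  0.101  0.151]
rot units [-0.03  0.01 -0.02] shift start-frame [-0.691  0.103  0.331] end-frame [-0.692  0.101  0.331]
```

View pics/w3b.png

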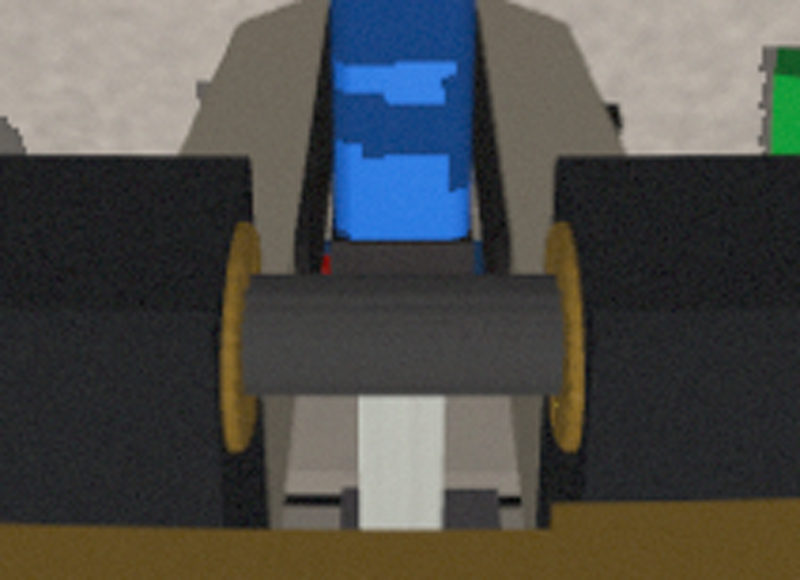

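The blade (358–445 px) lies over the dark slot (342–500 px), about 4 mm left of its centre. I'll read the lip position from the depth there.

```bash
python3 - <<'E'
from h import *
d=load('w3'); P=cloud(d)
for v in range(350,372,1): print(v,P[v,274].round(1),d['pixels'][v,274],P[v,283].round(1),d['pixels'][v,283])
print(deck(0,0),deck(0,16),proj(d,deck(0,0)),proj(d,deck(0,0,-16)),proj(d,deck(0,0,16)))
E
```

```text
350 [625.7  -8.   94.9] [125 117 110] [627.3  -0.8  94.3] [126 123 112]
351 [626.4  -8.1  95.4] [125 119 111] [625.4  -0.9  96. ] [125 119 109]
352 [625.1  -8.1  96.8] [127 119 111] [623.7  -1.   97.7] [126 120 112]
353 [625.3  -8.1  97.5] [126 120 112] [625.6  -1.   97.6] [126 118 110]
354 [625.5  -8.2  98.2] [123 120 110] [625.5  -1.1  98.4] [126 119 109]
355 [625.4  -8.2  99.1] [132 122 115] [625.7  -1.1  99.1] [131 122 116]
356 [627.9  -8.2  98.7] [135 127 117] [628.5  -1.   98.7] [136 130 119]
357 [630.5  -8.2  98.4] [137 130 121] [629.3  -1.1  99.1] [139 134 122]
358 [630.6  -8.2  99.1] [137 130 119] [629.9  -1.1  99.6] [135 129 119]
359 [633.6  -8.2  98.5] [117 110 103] [634.2  -1.   98.5] [139 131 122]
360 [622.2  -8.4 104.5] [55 56 55] [635.7  -1.   98.6] [133 126 116]
361 [623.5  -8.4 104.7] [62 60 64] [635.5  -1.   99.5] [99 94 88]
362 [623.9  -8.4 105.4] [60 57 61] [633.1  -1.2 101.4] [27 27 27]
363 [623.4  -8.5 106.3] [63 60 62] [632.2  -1.2 102.6] [16 18 20]
364 [621.7  -8.5 107.8] [58 57 56] [631.5  -1.3 103.7] [60 59 53]
365 [621.6  -8.5 108.6] [57 55 57] [621.8  -1.7 108.8] [95 92 83]
366 [621.2  -8.6 109.6] [58 54 54] [620.4  -1.8 110.1] [107 103  94]
367 [620.9  -8.6 110.5] [58 57 59] [374.5 -10.8 216.8] [109 103  96]
368 [619.8  -8.7 111.7] [60 58 60] [621.1  -1.9 111.3] [107 101  96]
369 [621.2  -8.7 111.8] [62 60 61] [621.4  -1.9 111.9] [106 100  92]
370 [618.8  -8.7 113.6] [74 64 48] [620.9  -2.  112.9] [104  90  70]
371 [450.9 -10.2 184.8] [95 75 34] [449.8  -8.1 185.3] [97 77 33]
[615.24454323 -19.65861267 126.6       ] [609.77742938 -19.41991333 141.63508193] [[259.19274068 386.66147243]] [[236.57242597 386.58219715]] [[281.81136231 386.57861107]]
```

The dark block's front face runs up to x≈615 at the lip height, which agrees with the fit. I'll go in over the lip, about 6 mm above the floor.

Emit:
jog_arm([
  [0,0,0,-0.2,0.16,0.1,0],
  [0,0,0,-0.25,0,0.05,0],
  [0,0,0,-0.25,0,0,0],
  [0,0,0,0,0,0,0],
])

```text
clock: 9.6
ee_pos: [526.5, -13.7, 92.5]
tool_rot: [0.064, 2.791, -0.014]
force: [-0.0, -0.2, -1.6]
opening: 0.211
grip_force: 50.0
```

Emit:
jog_arm([
  [0,0,0,0,0,0.06,0],
  [0,0,0,0,0,0.04,0],
  [0,0,0,0,0,0,0],
])

```text
clock: 9.98
ee_pos: [526.5, -13.7, 89.3]
tool_rot: [0.064, 2.792, -0.013]
force: [-0.1, -0.8, -1.0]
opening: 0.215
grip_force: 50.0
```

Emit:
jog_arm([
  [0,0,0,0,0,0.04,0],
  [0,0,0,0,0,0,0],
])

```text
clock: 10.22
ee_pos: [527.0, -13.7, 88.5]
tool_rot: [0.064, 2.791, -0.013]
force: [-0.4, -0.1, -0.4]
opening: 0.209
grip_force: 50.0
```

Emit:
jog_arm([
  [0,0,0,0,0,0.04,0],
  [0,0,0,0,0,0,0],
])

```text
clock: 10.48
ee_pos: [527.5, -13.7, 87.8]
tool_rot: [0.064, 2.791, -0.013]
force: [-0.8, -1.1, 0.1]
opening: 0.207
grip_force: 50.0
```

Emit:
jog_arm([
  [0,0,0,0,0,0.04,0],
  [0,0,0,0,0,0,0],
])

```text
clock: 10.72
ee_pos: [527.8, -13.8, 86.9]
tool_rot: [0.064, 2.791, -0.013]
force: [-4.3, 0.3, 2.3]
opening: 0.209
grip_force: 50.0
```

Emit:
jog_arm([
  [0,0,0,0,0,0.04,0],
  [0,0,0,0,0,0,0],
])

```text
clock: 10.98
ee_pos: [528.2, -13.8, 85.9]
tool_rot: [0.064, 2.791, -0.014]
force: [-4.5, -0.1, 2.7]
opening: 0.214
grip_force: 50.0
```

Emit:
jog_arm([
  [0,0,0,0,0,-0.05,0],
  [0,0,0,0,0,0,0],
])

```text
clock: 11.22
ee_pos: [527.8, -13.8, 87.1]
tool_rot: [0.064, 2.791, -0.013]
force: [-0.4, -0.6, -0.5]
opening: 0.211
grip_force: 50.0
```

Emit:
jog_arm([
  [0,0,0,-0.15,0,0,0],
  [0,0,0,-0.15,0,0,0],
  [0,0,0,0,0,0,0],
])

```text
clock: 11.6
ee_pos: [535.3, -14.1, 89.9]
tool_rot: [0.064, 2.791, -0.013]
force: [0.6, 0.3, 0.8]
opening: 0.209
grip_force: 50.0
```

```bash
python3 - <<'E'
from h import *
st()
d=snap('wrist','w4'); hsv=cv2.cvtColor(d['pixels'],cv2.COLOR_RGB2HSV); P=cloud(d); s=d['state']
T=(P-s['ee_pos'])@R.from_rotvec(s['tool_rot']).as_matrix()
m=cv2.inRange(hsv,np.array((95,100,30)),np.array((125,255,255))); n,l,S,C=cv2.connectedComponentsWithStats(m)
i=1+np.argmax(S[1:,4]); q=T[l==i]; q=q[abs(q[:,1])<7]; print(np.percentile(q[:,0],99))
q=q[(q[:,0]<32)&(q[:,2]<-15)]; print(np.polyfit(q[:,0],q[:,2],1))
b=T[(abs(T[...,1])<6)&(T[...,0]<-50)&(T[...,0]>-110)&(abs(T[...,2]+9)<9)]; print(len(b),np.polyfit(b[:,0],b[:,2],1),b[:,0].min())
E
```

```text
t 11.6 p [535.3 -14.1  89.9] x [-0.938  0.043 -0.343] z [ 0.343 -0.017 -0.939] F [0.6 0.3 0.8] op 0.209 g 50.0 q [-0.15 -0.29  2.17  0.04  0.91 -1.69]
38.96560238520468
[ 8.14458343e-03 -1.85443399e+01]
693 [ 2.73920212e-03 -8.57234295e+00] -85.8774763250714
```

No resistance and the lever is still straight, so I'll keep inserting.

Emit:
jog_arm([
  [0,0,0,-0.12,0,0,0],
  [0,0,0,-0.12,0,0,0],
  [0,0,0,0,0,0,0],
])

```text
clock: 12.02
ee_pos: [540.8, -14.3, 91.9]
tool_rot: [0.064, 2.791, -0.013]
force: [0.6, -0.2, 0.7]
opening: 0.21
grip_force: 50.0
```

Emit:
jog_arm([
  [0,0,0,-0.12,0,0,0],
  [0,0,0,-0.12,0,0,0],
  [0,0,0,-0.12,0,0,0],
  [0,0,0,0,0,0,0],
])

```text
clock: 12.52
ee_pos: [549.4, -14.7, 95.1]
tool_rot: [0.064, 2.79, -0.013]
force: [-0.0, -0.4, 1.1]
opening: 0.214
grip_force: 50.0
```

```bash
cat >> h.py <<'E'
def tipd(s=None):
    s=s or ctrl.get_state(); Rt=R.from_rotvec(s['tool_rot']).as_matrix(); t=np.array(s['ee_pos'])+Rt@TIP
    v=R.from_euler('z',-YAW,degrees=True).apply(t-deck(0,0)); c,n=np.cos(np.radians(20)),np.sin(np.radians(20))
    print('tip d',round(v[0]*c+v[2]*n,1),'up',round(-v[0]*n+v[2]*c,1),'y',round(v[1],1))
def piv(dp,s=None,q=None): # rotate pitch +dp about lip; prints target delta
    s=s or ctrl.get_state(); L=deck(0,0) if q is None else q
    ax=R.from_euler('z',YAW,degrees=True).apply([0,-1,0]); Q=R.from_rotvec(np.radians(dp)*ax)
    Rt=Q.as_matrix()@R.from_rotvec(s['tool_rot']).as_matrix(); p=L+Q.apply(np.array(s['ee_pos'])-L); delta(p,Rt,s); return p,Rt
E
python3 - <<'E'
from h import *
st(); tipd()
for a in(5,12,24): piv(a)
E
```

```text
t 12.53 p [549.4 -14.7  95.1] x [-0.938  0.043 -0.343] z [ 0.343 -0.017 -0.939] F [-0.  -0.4  1.1] op 0.214 g 50.0 q [-0.14 -0.25  2.13  0.04  0.91 -1.69]
tip d 26.7 up 0.6 y 1.9
rot units [-0. -1.  0.] shift start-frame [-0.035  0.001  0.253] end-frame [-0.013  0.001  0.255]
rot units [-0.   -2.4   0.01] shift start-frame [-0.121  0.002  0.6  ] end-frame [0.006 0.001 0.612]
rot units [-0.01 -4.8   0.01] shift start-frame [-0.365  0.003  1.161] end-frame [0.139 0.002 1.209]
```

Emit:
jog_arm([
  [0,0,0,-0.12,0,0,0],
  [0,-0.5,0,0,0,0.13,0],
  [0,-0.5,0,0,0,0.13,0],
  [0,-0.5,0,0,0,0.13,0],
  [0,-0.5,0,0,0,0.13,0],
  [0,0,0,0,0,0,0],
], squeeze=60)

```text
clock: 13.28
ee_pos: [557.3, -15.2, 84.5]
tool_rot: [0.06, 2.615, -0.018]
force: [-0.8, 0.6, 2.6]
opening: 0.208
grip_force: 60.0
```

Emit:
jog_arm([
  [0,-0.5,0,0,0,0.13,0],
  [0,-0.5,0,0,0,0.13,0],
  [0,0,0,0,0,0,0],
])

```text
clock: 13.65
ee_pos: [560.1, -15.2, 78.4]
tool_rot: [0.058, 2.53, -0.02]
force: [-4.1, 0.1, 2.7]
opening: 0.209
grip_force: 60.0
```

Emit:
jog_arm([
  [0,-0.5,0,0,0,0.13,0],
  [0,-0.5,0,0,0,0.13,0],
  [0,0,0,0,0,0,0],
])

```text
clock: 14.02
ee_pos: [563.9, -15.4, 73.0]
tool_rot: [0.056, 2.444, -0.022]
force: [-4.1, 1.0, 3.4]
opening: 0.207
grip_force: 60.0
```

```bash
python3 - <<'E'
from h import *
st(); tipd()
d=snap('scene','s3'); t=snap('top','t3'); P=cloud(d)
cv2.imwrite('pics/s3b.png',np.hstack([cv2.resize(d['pixels'][180:300,180:340][:,:,::-1],(400,300),interpolation=cv2.INTER_CUBIC),cv2.resize(t['pixels'][110:206,190:318][:,:,::-1],(400,300),interpolation=cv2.INTER_CUBIC)]))
# cover front edge height via depth of orange in scene
for n,f,box in(('s3',d,(190,225,230,285)),('s0',load('s0'),(190,225,230,285))):
    P=cloud(f); hsv=cv2.cvtColor(f['pixels'],cv2.COLOR_RGB2HSV); m=cv2.inRange(hsv,np.array((3,150,80)),np.array((18,255,255)))>0
    q=P[m]; q=q[(abs(q[:,0]-660)<60)&(abs(q[:,1]+21)<40)&(q[:,2]>100)]; print(n,len(q))
    x=q-PO; A=np.c_[x[:,0],np.ones(len(x))]; k=np.linalg.lstsq(A,q[:,2],rcond=None)[0]; print('slope deg',np.degrees(np.arctan(k[0])),'z at centre',k[1])
E
```

```text
t 14.03 p [563.9 -15.4  73. ] x [-0.766  0.034 -0.642] z [ 0.641 -0.03  -0.767] F [-4.1  1.   3.4] op 0.207 g 60.0 q [-0.17 -0.44  2.45  0.18  0.45 -1.84]
tip d 24.3 up 8.2 y 2.0
s3 660
slope deg 15.443532765454869 z at centre 164.2637018803839
s0 572
slope deg 20.419227806066598 z at centre 160.92598924130496
```

View pics/s3b.png

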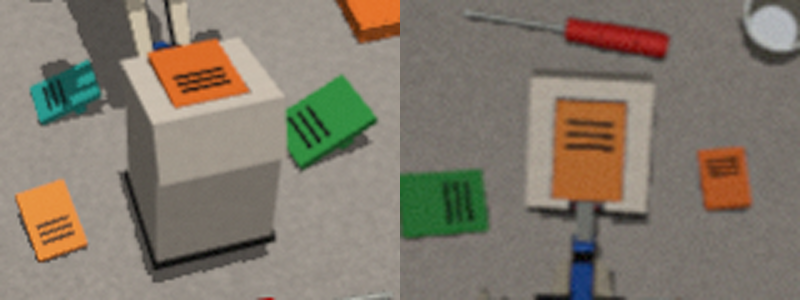

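The cover has tilted about 5° but the catches are still in. I'll push the blade back to depth and turn further.

Emit:
jog_arm([
  [0,0,0,-0.1,0,0,0],
  [0,0,0,-0.1,0,0,0],
  [0,-0.4,0,0,0,0.12,0],
  [0,-0.4,0,0,0,0.12,0],
  [0,0,0,0,0,0,0],
])

```text
clock: 14.75
ee_pos: [570.5, -15.3, 69.9]
tool_rot: [0.054, 2.377, -0.023]
force: [-9.2, -0.3, 2.7]
opening: 0.21
grip_force: 60.0
```

```bash
cat >> h.py <<'E'
def cov(n='x'):
    f=snap('scene',n); P=cloud(f); hsv=cv2.cvtColor(f['pixels'],cv2.COLOR_RGB2HSV); m=cv2.inRange(hsv,np.array((3,150,80)),np.array((18,255,255)))>0
    q=P[m]; q=q[(abs(q[:,0]-660)<60)&(abs(q[:,1]+21)<40)&(q[:,2]>100)]
    x=R.from_euler('z',-YAW,degrees=True).apply(q-PO); A=np.c_[x[:,0],np.ones(len(x))]; k=np.linalg.lstsq(A,q[:,2],rcond=None)[0]
    print('cover slope',np.degrees(np.arctan(k[0])).round(1),'z0',k[1].round(1),'xrange',np.percentile(x[:,0],[1,99]).round(1),'y',np.percentile(x[:,1],[1,99]).round(1))
E
python3 - <<'E'
from h import *
st(); tipd(); cov('s4')
E
```

```text
t 14.75 p [570.5 -15.3  69.9] x [-0.721  0.032 -0.692] z [ 0.691 -0.032 -0.722] F [-9.2 -0.3  2.7] op 0.21 g 60.0 q [-0.18 -0.44  2.49  0.27  0.34 -1.92]
tip d 26.4 up 9.2 y 2.3
cover slope 13.3 z0 165.8 xrange [-45.   34.3] y [-28.   30.3]
```

Emit:
jog_arm([
  [0,0,0,-0.08,0,0,0],
  [0,0,0,-0.08,0,0,0],
  [0,0,0,-0.08,0,0,0],
  [0,0,0,0,0,0,0],
])

```text
clock: 15.3
ee_pos: [573.8, -15.2, 72.8]
tool_rot: [0.053, 2.38, -0.022]
force: [-11.0, 0.8, 0.7]
opening: 0.212
grip_force: 60.0
```

```bash
python3 - <<'E'
from h import *
st(); tipd(); cov('s5')
E
```

```text
t 15.3 p [573.8 -15.2  72.8] x [-0.723  0.032 -0.69 ] z [ 0.689 -0.031 -0.724] F [-11.    0.8   0.7] op 0.212 g 60.0 q [-0.17 -0.43  2.48  0.26  0.35 -1.91]
tip d 30.7 up 10.4 y 2.6
cover slope 11.2 z0 167.2 xrange [-44.9  34.6] y [-28.   30.5]
```

Emit:
jog_arm([
  [0,0,0,-0.08,0,0,0],
  [0,0,0,-0.06,0,0,0],
  [0,0,0,0,0,0,0],
  [0,0,0,0,0,0,0],
])

```text
clock: 15.85
ee_pos: [576.1, -15.2, 75.1]
tool_rot: [0.053, 2.38, -0.022]
force: [-11.9, -0.1, -0.7]
opening: 0.212
grip_force: 60.0
```

```bash
python3 - <<'E'
from h import *
st(); tipd(); cov('s6')
E
```

```text
t 15.85 p [576.1 -15.2  75.1] x [-0.724  0.032 -0.689] z [ 0.689 -0.031 -0.724] F [-11.9  -0.1  -0.7] op 0.212 g 60.0 q [-0.17 -0.43  2.47  0.26  0.36 -1.91]
tip d 33.7 up 11.7 y 2.7
cover slope 9.5 z0 168.1 xrange [-45.1  34.4] y [-28.   30.4]
```

The front edge is up by nearly 16 mm. I'll turn the lever back and check that the cover stays propped.

Emit:
jog_arm([
  [0,0.5,0,0.02,0,-0.12,0],
  [0,0.5,0,0.03,0,-0.12,0],
  [0,0.5,0,0.03,0,-0.12,0],
  [0,0.5,0,0.03,0,-0.12,0],
  [0,0,0,0,0,0,0],
])

```text
clock: 16.52
ee_pos: [569.4, -15.7, 86.4]
tool_rot: [0.058, 2.548, -0.02]
force: [-0.1, -0.7, -0.5]
opening: 0.21
grip_force: 60.0
```

```bash
python3 - <<'E'
from h import *
st(); tipd(); cov('s7'); Rt=lev(20); delta(deck(28,1.5)-Rt@TIP,Rt)
E
```

```text
t 16.52 p [569.4 -15.7  86.4] x [-0.828  0.037 -0.559] z [ 0.559 -0.027 -0.829] F [-0.1 -0.7 -0.5] op 0.21 g 60.0 q [-0.16 -0.38  2.33  0.11  0.6  -1.75]
tip d 37.8 up 9.3 y 1.9
cover slope 11.2 z0 167.2 xrange [-45.1  34.5] y [-28.   30.6]
rot units [-0.03  2.8  -0.01] shift start-frame [ 0.378 -0.084 -0.776] end-frame [ 0.555 -0.082 -0.662]
```

It stays propped with no load on the lever, so the catches have let go. I'll withdraw the lever.

Emit:
jog_arm([
  [0,0.45,0,0.08,0,-0.1,0],
  [0,0.45,0,0.08,0,-0.1,0],
  [0,0.45,0,0.08,0,-0.1,0],
  [0,0.45,0,0.1,0,-0.1,0],
  [0,0.45,0,0.1,0,-0.1,0],
  [0,0.45,0,0.1,0,-0.1,0],
  [0,0,0,0,0,0,0],
])

```text
clock: 17.45
ee_pos: [550.0, -14.7, 92.4]
tool_rot: [0.063, 2.782, -0.013]
force: [-0.3, 0.6, -0.1]
opening: 0.21
grip_force: 60.0
```

Emit:
jog_arm([
  [0,0,0,0.2,0,0,0],
  [0,0,0,0.3,0,0,0],
  [0,0,0,0.4,0,0,0],
  [0,0,0,0.4,0,0,0],
  [0,0,0,0.6,0,0,0],
  [0,0,0,0.6,0,0,0],
])

```text
clock: 18.2
ee_pos: [490.4, -12.0, 70.2]
tool_rot: [0.064, 2.783, -0.014]
force: [-0.2, 0.6, -1.5]
opening: 0.208
grip_force: 60.0
```

```bash
python3 - <<'E'
from h import *
st(); tipd(); cov('s8')
d=snap('wrist','w5'); hsv=cv2.cvtColor(d['pixels'],cv2.COLOR_RGB2HSV); P=cloud(d); s=d['state']
T=(P-s['ee_pos'])@R.from_rotvec(s['tool_rot']).as_matrix()
b=T[(abs(T[...,1])<6)&(T[...,0]<-50)&(T[...,0]>-110)&(abs(T[...,2]+9)<9)]; print('blade',len(b),np.polyfit(b[:,0],b[:,2],1))
m=cv2.inRange(hsv,np.array((95,100,30)),np.array((125,255,255))); n,l,S,C=cv2.connectedComponentsWithStats(m)
i=1+np.argmax(S[1:,4]); q=T[l==i]; q=q[abs(q[:,1])<7]; print(np.percentile(q[:,0],99))
q=q[(q[:,0]<30)&(q[:,2]<-10)]; print(np.polyfit(q[:,0],q[:,2],1))
E
```

```text
t 18.2 p [490.4 -12.   70.2] x [-0.936  0.043 -0.351] z [ 0.35  -0.017 -0.936] F [-0.2  0.6 -1.5] op 0.208 g 60.0 q [-0.16 -0.43  2.31  0.05  0.9  -1.71]
tip d -37.4 up -1.8 y 2.0
cover slope 11.2 z0 167.2 xrange [-45.1  34.1] y [-28.   30.1]
blade 706 [ 0.02894855 -8.77373181]
39.04180444671722
[  0.03495615 -18.71383377]
```

```bash
python3 - <<'E'
from h import *
Rt=lev(-1.9); s=ctrl.get_state()
for p in((430,30,60),(430,30,5)): delta(p,Rt)
d=load('t0'); P=cloud(d); print('turq',P[int(334*.64),int(432*.64)])
E
```

```text
rot units [-0.02  4.46 -0.02] shift start-frame [ 2.422  1.563 -0.511] end-frame [2.431 1.569 0.449]
rot units [-0.02  4.46 -0.02] shift start-frame [3.19  1.566 1.551] end-frame [2.358 1.569 2.648]
turq [515.0946405  -98.35828981  25.32555851]
```

Emit:
jog_arm([
  [0,0.89,0,0.49,0.31,0,0],
  [0,0.89,0,0.49,0.31,0,0],
  [0,0.89,0,0.49,0.31,0,0],
  [0,0.89,0,0.49,0.31,0,0],
  [0,0.89,0,0.49,0.31,0,0],
  [0,0,0,0,0,0.7,0],
  [0,0,0,0,0,0.7,0],
  [0,0,0,0,0,0,0],
])

```text
clock: 19.3
ee_pos: [431.5, 29.4, 22.2]
tool_rot: [-0.072, -3.108, 0.001]
force: [-1.2, -0.5, -1.4]
opening: 0.208
grip_force: 60.0
```

```bash
python3 - <<'E'
from h import *
st(); s=ctrl.get_state(); delta((s['ee_pos'][0],s['ee_pos'][1],4.5),lev(-1.9))
E
```

```text
t 19.3 p [431.5  29.4  22.2] x [-0.998  0.046  0.032] z [-0.032  0.    -0.999] F [-1.2 -0.5 -1.4] op 0.208 g 60.0 q [-0.05 -0.1   2.1  -0.    1.17 -1.57]
rot units [-0.02  0.01 -0.03] shift start-frame [-0.023  0.001  0.708] end-frame [-0.023  0.     0.708]
```

Emit:
jog_arm([
  [0,0,0,0,0,0.3,0],
  [0,0,0,0,0,0.2,0],
  [0,0,0,0,0,0.1,0],
  [0,0,0,0,0,0.06,0],
  [0,0,0,0,0,0,0],
])

```text
clock: 19.92
ee_pos: [432.1, 29.3, 6.9]
tool_rot: [-0.072, -3.111, 0.001]
force: [1.5, -0.7, -1.4]
opening: 0.212
grip_force: 60.0
```

Emit:
jog_arm([
  [0,0,0,0,0,0.04,0],
  [0,0,0,0,0,0,0],
])

```text
clock: 20.18
ee_pos: [432.0, 29.3, 5.9]
tool_rot: [-0.071, -3.111, 0.001]
force: [0.6, -0.5, -0.7]
opening: 0.209
grip_force: 60.0
```

Emit:
jog_arm([
  [0,0,0,0,0,0.04,0],
  [0,0,0,0,0,0,0.5],
  [0,0,0,0,0,0,0.5],
  [0,0,0,0,0,0,0.5],
  [0,0,0,0,0,-0.5,0.6],
  [0,0,0,0,0,-1,1],
  [0,0,0,0,0,-1,1],
  [0,0,0,0,0,-1,1],
  [0,0,0,0,0,-1,1],
  [0,0,0,0,0,-1,1],
], squeeze=30)

```text
clock: 21.42
ee_pos: [436.2, 29.3, 144.1]
tool_rot: [-0.072, -3.112, 0.001]
force: [-0.1, 0.1, -0.0]
opening: 0.998
grip_force: 0.0
```

```bash
cat >> h.py <<'E'
def cgrip(xc,dep,a=11.2,y=1):
    c,n=np.cos(np.radians(a)),np.sin(np.radians(a))
    return pump([-3.8+xc*c+dep*n,y,166.5+xc*n-dep*c]),lev(a)
E
python3 - <<'E'
from h import *
st(); cov('s9')
for dep in(-60,9.5): p,Rt=cgrip(-33,dep); print(p); delta(p,Rt)
d=snap('wrist','w6'); cv2.imwrite('pics/w6b.png',d['pixels'][:,:,::-1])
hsv=cv2.cvtColor(d['pixels'],cv2.COLOR_RGB2HSV); P=cloud(d)
m=cv2.inRange(hsv,np.array((95,100,30)),np.array((125,255,255))); n,l,S,C=cv2.connectedComponentsWithStats(m)
i=1+np.argmax(S[1:,4]); q=P[l==i]; print(q.mean(0),np.percentile(q[:,2],[5,50,95]))
E
```

```text
t 21.43 p [436.2  29.3 144.1] x [-0.999  0.046  0.029] z [-0.029 -0.    -1.   ] F [-0.1  0.1 -0. ] op 0.998 g 0.0 q [-0.05 -0.25  1.99 -0.    1.43 -1.57]
cover slope 11.3 z0 167.2 xrange [-45.1  34.1] y [-28.1  30.3]
[614.26355754 -18.61482923 218.94757573]
rot units [-0.02 -2.51 -0.02] shift start-frame [-7.049 -1.594 -3.013] end-frame [-7.533 -1.606 -1.41 ]
[627.74999662 -19.20365987 150.77119243]
rot units [-0.02 -2.51 -0.02] shift start-frame [-7.654 -1.589 -0.3  ] end-frame [-7.533 -1.606  1.37 ]
[421.86825187  30.29707686  23.86554366] [20.46485779 22.74329792 24.09404125]
```

View pics/w6b.png

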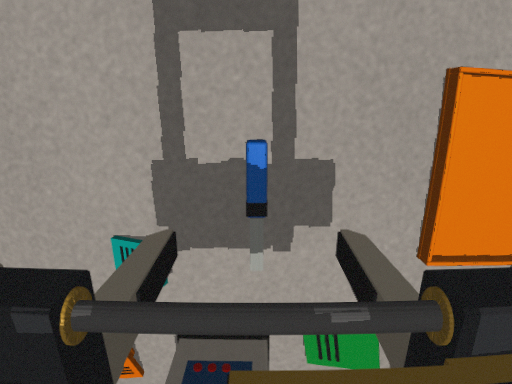

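The lever lies flat: handle from (257,140) to (257,205), blade to (257,268). Next is the cover.

Emit:
jog_arm([
  [0,0,0,-0.9,-0.2,-1,1],
  [0,0,0,-0.9,-0.2,-1,1],
  [0,0,0,-0.9,-0.2,-1,1],
  [0,-0.5,0,-0.87,-0.2,0.05,1],
  [0,-0.5,0,-0.87,-0.2,0.05,1],
  [0,-0.5,0,-0.87,-0.2,0.1,1],
  [0,-0.5,0,-0.87,-0.2,0.1,1],
  [0,-0.5,0,-0.87,-0.2,0.1,1],
  [0,0,0,0,0,0,1],
])

```text
clock: 22.65
ee_pos: [612.5, -19.0, 210.6]
tool_rot: [0.068, 2.954, -0.008]
force: [-0.3, 0.5, 0.3]
opening: 1.0
grip_force: 0.0
```

```bash
python3 - <<'E'
from h import *
st()
for dep in(-20,9.5): p,Rt=cgrip(-33,dep); delta(p,Rt)
d=snap('wrist','w7'); P=cloud(d); hsv=cv2.cvtColor(d['pixels'],cv2.COLOR_RGB2HSV); m=cv2.inRange(hsv,np.array((3,150,80)),np.array((18,255,255)))>0
q=P[m]; q=q[(abs(q[:,0]-650)<60)&(abs(q[:,1]+21)<45)&(q[:,2]>125)]; print(len(q))
if len(q)>50:
    x=R.from_euler('z',-YAW,degrees=True).apply(q-PO); print(np.percentile(x,[1,5,50,95,99],axis=0).round(1))
E
```

```text
t 22.65 p [612.5 -19.  210.6] x [-0.982  0.045 -0.186] z [ 0.186 -0.01  -0.983] F [-0.3  0.5  0.3] op 1.0 g 0.0 q [-0.12 -0.02  1.67  0.01  1.3  -1.65]
rot units [-0.02 -0.1  -0.03] shift start-frame [-0.143  0.02   1.284] end-frame [-0.132  0.017  1.285]
rot units [-0.02 -0.1  -0.03] shift start-frame [-0.153  0.022  2.464] end-frame [-0.132  0.017  2.465]
7285
[[-45.9 -28.3 149.2]
 [-44.8 -26.1 156.5]
 [-13.3   0.9 163.4]
 [ 32.1  28.1 172.1]
 [ 35.6  30.3 173. ]]
```

Emit:
jog_arm([
  [0,-0.1,0,-0.15,0.02,0.6,1],
  [0,0,0,0,0,0.6,1],
  [0,0,0,0,0,0.5,1],
  [0,0,0,0,0,0.4,1],
  [0,0,0,0,0,0.2,1],
  [0,0,0,0,0,0.1,1],
  [0,0,0,0,0,0,1],
])

```text
clock: 23.58
ee_pos: [628.3, -19.0, 153.6]
tool_rot: [0.067, 2.944, -0.009]
force: [-0.7, -0.3, 0.3]
opening: 1.002
grip_force: 0.0
```

```bash
python3 - <<'E'
from h import *
st(); p,Rt=cgrip(-33,9.5); delta(p,Rt); cov('s10')
E
```

```text
t 23.57 p [628.3 -19.  153.6] x [-0.98   0.045 -0.196] z [ 0.196 -0.01  -0.981] F [-0.7 -0.3  0.3] op 1.002 g 0.0 q [-0.12  0.05  1.7   0.01  1.19 -1.65]
rot units [-0.02  0.02 -0.02] shift start-frame [ 0.045 -0.007  0.107] end-frame [ 0.045 -0.007  0.107]
cover slope 7.9 z0 168.0 xrange [-44.6  34.6] y [-28.   30.4]
```

Emit:
jog_arm([
  [0,0,0,0.04,0,0.05,1],
  [0,0,0,0,0,0.05,1],
  [0,0,0,0,0,0,0.4],
  [0,0,0,0,0,0,0.4],
  [0,0,0,0,0,0,0.4],
  [0,0,0,0,0,0,0.4],
  [0,0,0,0,0,0,0.4],
], squeeze=30)

```text
clock: 24.5
ee_pos: [627.7, -19.1, 150.8]
tool_rot: [0.068, 2.944, -0.009]
force: [-0.4, -0.6, -0.5]
opening: 0.641
grip_force: 30.0
```

Emit:
jog_arm([
  [0,0,0,0,0,-0.1,0.4],
  [0,0,0,0,0,-0.2,0.4],
  [0,0,0,0,0,-0.2,0.4],
  [0,0,0,0,0,0,0.4],
])

```text
clock: 25.0
ee_pos: [625.6, -18.8, 163.9]
tool_rot: [0.067, 2.943, -0.009]
force: [0.6, -1.0, -1.8]
opening: 0.641
grip_force: 30.0
```

```bash
python3 - <<'E'
from h import *
st(); cov('s11')
E
```

```text
t 25.0 p [625.6 -18.8 163.9] x [-0.979  0.045 -0.197] z [ 0.197 -0.011 -0.98 ] F [ 0.6 -1.  -1.8] op 0.641 g 30.0 q [-0.12  0.04  1.7   0.01  1.21 -1.65]
cover slope 7.7 z0 180.3 xrange [-46.   36.8] y [-28.2  31. ]
```

The cover is lifted and held with 30 N. I'll raise it and carry it to the tray.

Emit:
jog_arm([
  [0,0,0,0,0,-0.6,0.4],
  [0,0,0,0,0,-0.8,0.4],
  [0,0,0,0,0,-0.8,0.4],
  [0,0.4,0,0.5,0.5,0,0.4],
  [0,0.5,0,0.6,0.8,0,0.4],
  [0,0.5,0,0.7,0.9,0,0.4],
  [0,0.5,0,0.7,0.9,0,0.4],
  [0,0.5,0,0.7,0.9,0,0.4],
  [0,0.5,0,0.7,0.9,0,0.4],
  [0,0.5,0,0.7,0.9,0,0.4],
])

```text
clock: 26.3
ee_pos: [505.3, 133.1, 208.7]
tool_rot: [-0.069, -3.037, -0.0]
force: [-0.0, 0.5, -0.6]
opening: 0.641
grip_force: 30.0
```

Emit:
jog_arm([
  [0,0.5,0,0.7,0.9,0,0.4],
  [0,0.5,0,0.7,0.9,0,0.4],
  [0,0.5,0,0.7,0.9,0,0.4],
  [0,0.5,0,0.7,0.9,0,0.4],
  [0,0.3,0,0.5,0.9,0,0.4],
  [0,0,0,0,0.7,0,0.4],
  [0,0,0,0,0,0,0.4],
])

```text
clock: 27.18
ee_pos: [431.7, 266.3, 223.4]
tool_rot: [-0.063, -2.84, -0.007]
force: [0.2, 0.6, -1.4]
opening: 0.641
grip_force: 30.0
```

```bash
python3 - <<'E'
from h import *
st(); delta((405,301,80),lev(-17)); delta((405,301,40),lev(-17))
d=snap('wrist','w8'); k=snap('scene','s12'); s=d['state']
cv2.imwrite('pics/w8b.png',np.hstack([cv2.resize(d['pixels'][:,:,::-1],(400,300)),cv2.resize(k['pixels'][90:240,200:400][:,:,::-1],(400,300))]))
E
```

```text
t 27.18 p [431.7 266.3 223.4] x [-0.954  0.043  0.296] z [-0.296  0.011 -0.955] F [ 0.2  0.6 -1.4] op 0.641 g 30.0 q [ 0.36  0.14  1.49  0.12  1.78 -1.15]
rot units [-0.02 -0.05 -0.01] shift start-frame [-0.62   1.349  5.812] end-frame [-0.599  1.339  5.816]
rot units [-0.02 -0.05 -0.01] shift start-frame [-1.094  1.352  7.34 ] end-frame [-1.067  1.339  7.346]
```

View pics/w8b.png

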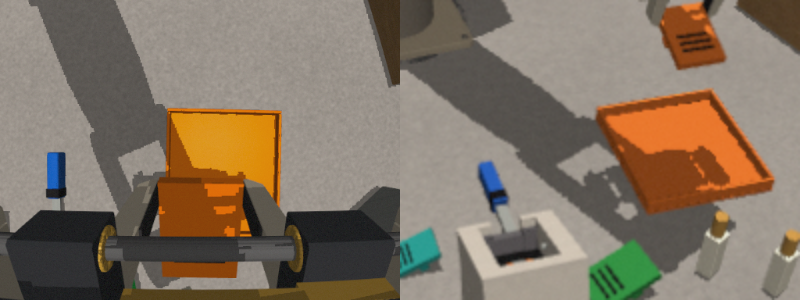

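The cover is held, tail-down, at (200,230) in the left view, with the tray beyond it. That makes 11 pictures viewed, one over the allowance of 10, so from here I'll use numbers only. I'll lower it now.

Emit:
jog_arm([
  [0,0,0,-0.1,0.27,0.95,0.4],
  [0,0,0,-0.1,0.27,0.95,0.4],
  [0,0,0,-0.1,0.27,0.95,0.4],
  [0,0,0,-0.1,0.27,0.95,0.4],
  [0,0,0,-0.1,0.27,0.95,0.4],
  [0,0,0,-0.1,0,0.95,0.4],
  [0,0,0,0,0,0,0.4],
])

```text
clock: 28.15
ee_pos: [404.2, 298.7, 81.4]
tool_rot: [-0.067, -2.837, -0.005]
force: [-0.7, 0.0, -0.6]
opening: 0.64
grip_force: 30.0
```

```bash
python3 - <<'E'
from h import *
st()
d=snap('wrist','w9'); P=cloud(d); s=d['state']; T=(P-s['ee_pos'])@R.from_rotvec(s['tool_rot']).as_matrix()
hsv=cv2.cvtColor(d['pixels'],cv2.COLOR_RGB2HSV); m=cv2.inRange(hsv,np.array((3,120,50)),np.array((20,255,255)))>0
q=T[m]; q=q[(abs(q[:,1])<25)&(abs(q[:,2]+9)<18)&(q[:,0]<15)]; print(len(q),np.percentile(q,[1,50,99],axis=0).round(1),np.polyfit(q[:,0],q[:,2],1))
E
```

```text
t 28.15 p [404.2 298.7  81.4] x [-0.953  0.046  0.299] z [-0.299  0.01  -0.954] F [-0.7  0.  -0.6] op 0.64 g 30.0 q [ 0.43  0.24  1.65  0.14  1.52 -1.12]
8221 [[-73.2 -24.5  -9.5]
 [-14.2  -0.2  -8. ]
 [ 10.   24.5   0.3]] [ 0.00896972 -7.53802835]
```

Emit:
jog_arm([
  [0,0,0,-0.18,0,0.6,0.4],
  [0,0,0,-0.18,0,0.6,0.4],
  [0,0,0,-0.12,0,0.4,0.4],
  [0,0,0,-0.06,0,0.2,0.4],
  [0,0,0,0,0,0,0.4],
])

```text
clock: 28.82
ee_pos: [405.0, 300.0, 35.8]
tool_rot: [-0.066, -2.84, -0.007]
force: [-0.2, 0.3, 0.2]
opening: 0.645
grip_force: 30.0
```

Emit:
jog_arm([
  [0,0,0,-0.02,0,0.06,0.4],
  [0,0,0,-0.01,0,0.04,0.4],
  [0,0,0,0,0,0,0.4],
])

```text
clock: 29.2
ee_pos: [405.4, 300.2, 33.8]
tool_rot: [-0.066, -2.841, -0.008]
force: [-0.1, 0.6, 0.1]
opening: 0.642
grip_force: 30.0
```

Emit:
jog_arm([
  [0,0,0,-0.01,0,0.04,0.4],
  [0,0,0,-0.01,0,0.04,0.4],
  [0,0,0,0,0,0,0.4],
])

```text
clock: 29.58
ee_pos: [405.0, 300.1, 31.5]
tool_rot: [-0.066, -2.84, -0.008]
force: [0.1, -0.1, -1.1]
opening: 0.643
grip_force: 30.0
```

Emit:
jog_arm([
  [0,0,0,-0.01,0,0.04,0.4],
  [0,0,0,-0.01,0,0.04,0.4],
  [0,0,0,0,0,0,0.4],
])

```text
clock: 29.95
ee_pos: [405.1, 300.2, 29.8]
tool_rot: [-0.066, -2.84, -0.008]
force: [-1.0, 0.6, 2.6]
opening: 0.646
grip_force: 30.0
```

Emit:
jog_arm([
  [0,0,0,-0.01,0,0.04,0.4],
  [0,0,0,0,0,0,0.4],
])

```text
clock: 30.2
ee_pos: [404.9, 300.3, 29.3]
tool_rot: [-0.065, -2.84, -0.008]
force: [-2.6, -0.6, 9.0]
opening: 0.642
grip_force: 30.0
```

Contact is felt, so I'll release and retreat.

Emit:
jog_arm([
  [0,0,0,0,0,0,0.7],
  [0,0,0,0,0,0,0.9],
  [0,0,0,0,0,0,0.9],
  [0,0,0,0,0,0,0.9],
  [0,0,0,0,0,-0.3,0.9],
  [0,0,0,0,0,-0.8,0.9],
  [0,0,0,0,0,-1,0.9],
  [0,0,0,0,0,-1,0.9],
  [0,0,0,0,0,-1,0.9],
  [0,0,0,0,0,-1,0.9],
])

```text
clock: 31.45
ee_pos: [443.7, 298.7, 152.9]
tool_rot: [-0.066, -2.842, -0.009]
force: [-1.2, 0.3, -0.1]
opening: 0.901
grip_force: 0.0
```

```bash
python3 - <<'E'
from h import *
st(); d=snap('top','t9'); o=load('t0'); P,Q=cloud(d),cloud(o)
diff=np.abs(d['range_z']-o['range_z'])
s=.64
for n,x,y in[('vialA',219,236),('vialB',253,263),('jar',520,260),('vialC',557,226),('green',318,273)]:
    x,y=int(x*s),int(y*s); a=np.s_[y-14:y+15,x-14:x+15]; print(n,np.median(diff[a]).round(1),(diff[a]>12).sum(), [ (Z[a][Z[a][...,2]>50].mean(0).round(1) if (Z[a][...,2]>50).any() else None) for Z in(P,Q)])
m=(P[...,2]>12)&(P[...,2]<60)&(abs(P[...,0]-437)<85)&(abs(P[...,1]-300)<75); q=P[m]; print('in tray',len(q),np.percentile(q,[2,50,98],axis=0).round(1))
hsv=cv2.cvtColor(d['pixels'],cv2.COLOR_RGB2HSV); b=cv2.inRange(hsv,np.array((100,130,40)),np.array((125,255,255)))>0; q=P[b&(abs(P[...,0]-430)<70)&(abs(P[...,1]-30)<50)]; print('lever',len(q),q.mean(0).round(1))
E
```

```text
t 31.45 p [443.7 298.7 152.9] x [-0.955  0.044  0.294] z [-0.294  0.013 -0.956] F [-1.2  0.3 -0.1] op 0.901 g 0.0 q [ 0.41  0.25  1.5   0.13  1.66 -1.13]
vialA 3.0 7 [array([683.3, 285.7, 109.7]), array([683.2, 285.6, 110.6])]
vialB 3.1 10 [array([630. , 220.2, 131.7]), array([623.6, 211.6, 176.7])]
jar 2.8 13 [array([ 643. , -251.2,   95. ]), array([ 642. , -249.6,  103.1])]
vialC 2.6 9 [array([ 696.8, -306.3,  140.8]), array([ 696.7, -305.7,  143.5])]
green 2.9 11 [array([ 458.5,  -12. , 1387.3]), array([ 458.5,  -12. , 1387.3])]
in tray 78 [[394.3 232.3  12.2]
 [413.6 319.9  37.7]
 [484.4 368.   45.7]]
lever 150 [430.6  20.9 278.8]
```

```bash
python3 - <<'E'
from h import *
d=snap('wrist','w10'); k=snap('scene','s13')
for n,f in(('wrist',d),('scene',k)):
    P=cloud(f); m=(P[...,2]>9)&(P[...,2]<60)&(abs(P[...,0]-437)<88)&(abs(P[...,1]-300)<78)
    hsv=cv2.cvtColor(f['pixels'],cv2.COLOR_RGB2HSV); m&=cv2.inRange(hsv,np.array((3,100,40)),np.array((22,255,255)))>0
    q=P[m]; print(n,len(q)); 
    if len(q)>30: print(np.percentile(q,[2,50,98],axis=0).round(1)); print(np.linalg.lstsq(np.c_[q[:,:2]-[437,300],np.ones(len(q))],q[:,2],rcond=None)[0].round(3))
E
```

```text
wrist 4717
[[398.6 270.   13.7]
 [433.2 299.7  30.2]
 [477.7 328.4  42. ]]
[-3.4600e-01  2.8000e-02  2.8622e+01]
scene 665
[[359.8 266.8   9.7]
 [440.2 296.2  28.2]
 [478.7 338.5  43.3]]
[-2.3800e-01 -4.0000e-03  2.8158e+01]
```

The cover rests in the tray on its legs and rear edge, centred at about (437,300). The lever lies flat, the bystanders haven't moved, and the gripper is clear, so I'm handing the job in.

```bash
python3 -c "
from workcell import ctrl
print(ctrl.sign_off())"
```

```text
the job is handed in; nothing more can be done
None
```

The job is handed in: I levered the cover free, laid the lever flat on the bench, and set the cover down gently in the tray, with the vials and jar unmoved, at about 31 s of the 66 s; I did view 11 pictures, one over the limit of 10.

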